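Lower the ratchet ramp and stow the angle sections in it

ROBOT

A 6-joint arm with a two-finger parallel gripper is mounted at the origin on the work surface. World frame = base frame: x ahead of the robot, y to its left, z up, the work surface at z = 0. Lengths are in mm, angles in rad, forces in N, time in s.
With the tool pointing down it reaches from about 275 to 725 mm from the base axis. Payload 5.6 kg.
Tool frame: the origin (TCP) lies midway between the tips of the shut fingers; the grasp point (between the pads) lies 19 mm behind it; x points along the fingers, z is the direction in which the jaws open and shut, and the axes are right-handed (so a half turn about x gives the same grasp; the last joint's range is limited). The gripper opens to 85 mm and grips with 20 to 120 N. Pads are 22 mm wide; open, the fingers measure 114 mm over their backs; the gripper's body (76 mm by 85 mm) begins 54 mm behind the grasp point. The pads swing forward as they close: fully open they stand 13 mm farther back than shut.
Start: joints at [-0.839, 0.255, 0.108, 0, -1.424, -0.285], TCP at [237.663, -495.993, 231.283] pointing down, gripper open.
Joint ranges: [-2.95, 2.95], [-1.21, 1.97], [-1.09, 1.5], [-2.87, 1.71], [-2.94, -0.07], [-3.05, 3.05]. Speed limits (rad/s): [2.57, 2.57, 3.14, 3.14, 3.14, 3.14].

INTERFACE

Orientations are given as a rotation vector (axis times angle).
In Python, from plant import manip gives the robot as it stands. The module is installed in compiled form; this text tells all that it offers. Calls block until the motion is done:
- manip.move_ptp(position, orientation): joint-space move of the TCP to a pose.
- manip.move_l(position, rate=150, rotation=None): straight line of the TCP; rotation=None keeps the orientation; rate is the mean speed in mm/s.
- manip.move_joints(angles): joint-space move.
- manip.set_gripper(opening, f_grip=None): finger opening in mm; f_grip is the grip in N (None keeps the last); returns when the fingers have stopped.
- manip.hold(seconds).
- manip.solve_ik(position, orientation): joint angles nearest the present ones, or None.
- manip.sense(): the state.
- manip.capture(name): name is "side" or "top"; returns a dict with "color" (420x560x3 uint8, blue, green, red), "K" (3x3 intrinsics, pixels), "dist" ([k1, k2, p1, p2, k3] as OpenCV has them; the pictures are not rectified), "rvec" (rotation vector, rad) and "tvec" (3), from world to camera coordinates, as OpenCV has them. Camera axes: x right, y down, z forward; pixel columns grow to the right and rows downward; lengths in mm; the calibration is good to about 2 mm. A picture is of the moment at which its call begins. There is no depth.
A pose or a line that the arm cannot do raises manip.Unreachable and nothing moves.
- manip.finish_job(): hands the job in, once; it reports no verdict.
The state is a dict: "clock": time; "q": joint angles; "joint_vel": joint speeds; "effort": joint torques, N m; "tool_pos": TCP position; "orientation": TCP orientation; "contact_force": force on the tool from outside, world axes, zero at the start; "ft_torque": the same for the moment, N m; "finger_gap": finger opening in mm.
Only numpy, scipy, OpenCV 4.12 (cv2) and the standard library are available. Lean on these libraries where they do the work, as an engineer would, in place of code of your own. Each camera call takes 0.05 s, during which the arm holds its last target.

TASK

Pack away the ramp experiment: first move the wooden block out from under the ramp into the green tray; then lift the red pawl right back so that it stays off the ratchet wheel, and turn the wheel back by its orange crank pin until the ramp lies fully down, level. Then nest every aluminium angle section in the ramp's groove, V into V in one stack at the end of the groove, all with their ends up against the yellow end stop, and finally lay the pawl back down into the teeth. Do not disturb the other things on the bench.

Things in the scene. Friction and masses are not known exactly. Their poses are not given: they have to be found in the camera images.
- rig: fixed frame of the tilting ramp: grey base plate 345 x 110 x 10 mm (x -120 to +225 mm) with steel uprights. Origin on the bench top straight under the ramp's shaft; x along the lowered ramp towards its free end, z up, the ratchet wheel on the +y side (y +32 to +44 mm).
- bed (a joint): tilt of the blue ramp bed, rad: 0 = level, fully down (hard stop), 0.8 to 1.1 at the start. Bed, ratchet wheel and crank are fixed to one shaft and turn together. Stiff shaft (0.5 N m of friction, 2 to 10 N at the crank pin): the bed stays where it is left. With the pawl in the teeth the wheel turns only upwards; downwards it has at most one tooth (0.17 rad) of play.
- wheel_axis (a point): point on the shaft axis, 75 mm above the bench, level across with point crank_pin. The axis runs along the rig's y. The ratchet wheel is steel, 100 mm diameter, 36 teeth.
- crank_pin (a point): middle of the orange crank pin: round, 14 mm diameter, 46 mm free length (y +52 to +98 mm of the rig), parallel to the shaft and 85 mm from it. Seen from the shaft it stands (joint bed + 0.175) rad above the rig's x direction, so as the bed comes down it moves over in an arc towards the free end and ends 15 mm higher than the shaft.
- bed_seat (a point): moves with the bed: bottom line of its V groove at the yellow end stop (300 mm from the shaft; stop 37 mm high). x along the groove towards the stop, z up. The groove is a 90 degree V open upwards, 280 mm long, plates 4 mm thick, leg 30 mm inside; its edges stand 21 mm above the bottom line, 48 mm wide overall. Bed level: bottom line 80 mm above the bench.
- pawl (a joint): angle of the red pawl, rad: under 0.1 = down in the teeth, 2.2 = thrown right back on its stop. It swings freely: let go below about 1.1 it falls into the teeth, above 1.4 it falls back to 2.2 and stays there.
- pawl_axis (a point): point on the pawl's pivot axis (parallel to the shaft; rig x -85 mm, 105 mm above the bench), level across with point pawl_pin.
- pawl_pin (a point): on the red lifting pin that sticks out sideways from the pawl: round, 12 mm diameter, 46 mm free length (y +44 to +90 mm of the rig; this point at +70), parallel to the shaft, 45 mm from the pawl's pivot. Seen from the pivot it stands (joint pawl + 0.35) rad above the rig's x direction: lifting swings it up and over, away from the wheel.
- block: plain wooden block left standing under the ramp's free end, 72 (its x) x 52 (its y) x 105 mm high, 0.22 kg. Origin at the centre of its underside.
- block_mid (a point): centre of the wooden block.
- tray: green open tray, 160 (x) x 200 (y) mm outside, 35 mm high, walls 5 mm, fixed to the bench. Origin under its centre.
- tray_in (a point): centre of the tray's inner floor, 5 mm above the bench.
- angle0: aluminium angle, legs 40 x 40 mm, 5 mm thick, 120 mm long, 0.12 kg; all alike, two to four present. Origin at mid length on the outer corner line (bottom of the V); x along, z up. Starts V up on a low wooden stand that holds its ends, corner 30 mm above the bench. Legs' outer edges 57 mm apart, 28 mm above the origin, top edges 32 mm above. Nested in another it sits 7 mm higher.
- angle1: aluminium angle, legs 40 x 40 mm, 5 mm thick, 120 mm long, 0.12 kg; all alike, two to four present. Origin at mid length on the outer corner line (bottom of the V); x along, z up. Starts V up on a low wooden stand that holds its ends, corner 30 mm above the bench. Legs' outer edges 57 mm apart, 28 mm above the origin, top edges 32 mm above. Nested in another it sits 7 mm higher.
- angle2: aluminium angle, legs 40 x 40 mm, 5 mm thick, 120 mm long, 0.12 kg; all alike, two to four present. Origin at mid length on the outer corner line (bottom of the V); x along, z up. Starts V up on a low wooden stand that holds its ends, corner 30 mm above the bench. Legs' outer edges 57 mm apart, 28 mm above the origin, top edges 32 mm above. Nested in another it sits 7 mm higher.
- angle3: aluminium angle, legs 40 x 40 mm, 5 mm thick, 120 mm long, 0.12 kg; all alike, two to four present. Origin at mid length on the outer corner line (bottom of the V); x along, z up. Starts V up on a low wooden stand that holds its ends, corner 30 mm above the bench. Legs' outer edges 57 mm apart, 28 mm above the origin, top edges 32 mm above. Nested in another it sits 7 mm higher.
- door_key: brass door key, 60 mm long, 5 mm thick; a bystander. Origin at the centre of its underside.
- marker_pen: yellow and black highlighter, 110 mm long, 22 mm wide, 15 mm high; a bystander. Origin at the centre of its underside.
- eraser: white eraser, 45 x 22 x 13 mm; a bystander. Origin at the centre of its underside.
- beaker: small glass beaker, 64 mm across the rim, 85 mm high; a bystander. Origin at the centre of its underside.
- weight: brass weight with a neck, 44 mm across, 60 mm high; a bystander. Origin at the centre of its underside.
- compass: flat round magnetic compass, 60 mm across, 14 mm high; a bystander. Origin at the centre of its underside.

How it is judged (in metres and radians):
On the way, in this order (a step that is already met when the one before it is completed fails the run):
1. the wooden block is in the tray (x of block_mid in the frame of tray_in between -0.065 and 0.065 m and y of block_mid in the frame of tray_in between -0.085 and 0.085 m and z of block_mid in the frame of tray_in between 0 and 0.07 m and linear speed of block below 0.03 m/s), for 0.2 s.
2. the pawl is lifted off while the ramp is still up (value of joint pawl above 1.4 rad and value of joint bed above 0.5 rad), for 0.2 s.
3. the ramp is turned down level (value of joint bed below 0.04 rad), for 0.2 s.
At the end, for the whole second after the job is handed in: Block in the tray, ramp level (0.04 rad), pawl down (under 0.2 rad), and every angle present at rest in the groove, V upwards, in one nested stack: within 5 mm of the groove's centre line, aligned within 0.07 rad along it and 0.1 rad upright, end no more than 10 mm from the end stop (all of step 1 and value of joint bed below 0.04 rad and value of joint pawl below 0.2 rad and x of angle0 in the frame of bed_seat between -0.07 and -0.055 m and y of angle0 in the frame of bed_seat between -0.005 and 0.005 m and z of angle0 in the frame of bed_seat between -0.004 and 0.026 m and angle between the x axis of each of angle0, angle1, angle2, angle3 and the x axis of bed_seat, either way round below 0.07 rad and angle between the z axis of each of angle0, angle1, angle2, angle3 and the z axis of bed_seat, either way round below 0.1 rad and linear speed of each of angle0, angle1, angle2, angle3 below 0.02 m/s and x of angle1 in the frame of bed_seat between -0.07 and -0.055 m and y of angle1 in the frame of bed_seat between -0.005 and 0.005 m and z of angle1 in the frame of bed_seat between -0.004 and 0.026 m and x of angle2 in the frame of bed_seat between -0.07 and -0.055 m and y of angle2 in the frame of bed_seat between -0.005 and 0.005 m and z of angle2 in the frame of bed_seat between -0.004 and 0.026 m and x of angle3 in the frame of bed_seat between -0.07 and -0.055 m and y of angle3 in the frame of bed_seat between -0.005 and 0.005 m and z of angle3 in the frame of bed_seat between -0.004 and 0.026 m); the robot touches nothing.
It fails at once if one of the other things on the bench is knocked more than 40 mm away (distance of any of door_key, marker_pen, eraser, beaker, weight, compass from where it was at the start of the episode above 0.04 m).
Of angle0, angle1, angle2, angle3 only 2 to 4 are there at a start; the rules pass over those that are not, and their reading is None.
At some moment in a run one of block may be knocked a few centimetres aside while the robot is not near it.
It also fails if it takes over 210 s, if anything falls off the work surface, if the arm or the gripper's body presses on something with over 40 N, if the wrist force passes 120 N, or if a joint passes its speed limit or range.

## Working session

There is one attempt and no reset: what is moved stays moved. The work goes in short steps, each a Python script; the robot and the scene stay as the last script left them, time stands still between calls to the robot, and variables do not carry over. Pictures are saved under pics/ and viewed, and the job is handed in when it is done.

```bash
ls; mkdir -p pics; python3 - <<'E'
from plant import manip
import cv2
s=manip.sense();print(s['clock'],s['tool_pos'],s['orientation'],s['contact_force'])
for n in('side','top'):
    c=manip.capture(n);cv2.imwrite(f'pics/{n}0.png',c['color']);R=cv2.Rodrigues(c['rvec'])[0];print(n,c['K'].tolist(),c['dist'],(-R.T@c['tvec'].reshape(3)).round(),R[2])
E
```

```text
pics
0.0 [ 237.4665108  -495.53913042  230.39216632] [-1.52843196  0.96268319  1.53140636] [-0.48573426  0.4771032   0.23677629]
side [[432.96257220389083, 0.0, 275.3474311528288], [0.0, 432.96257220389083, 212.80834097825303], [0.0, 0.0, 1.0]] [-0.04309554  0.          0.          0.          0.        ] [270. 777. 796.] [ 0.28125527 -0.72294751 -0.63106448]
top [[454.1922770234028, 0.0, 280.36330853550635], [0.0, 454.1922770234028, 208.81747089344182], [0.0, 0.0, 1.0]] [0.00684075 0.         0.         0.         0.        ] [ 482.  -10. 1109.] [ 0.07231807  0.0212418  -0.9971554 ]
```

View pics/side0.png

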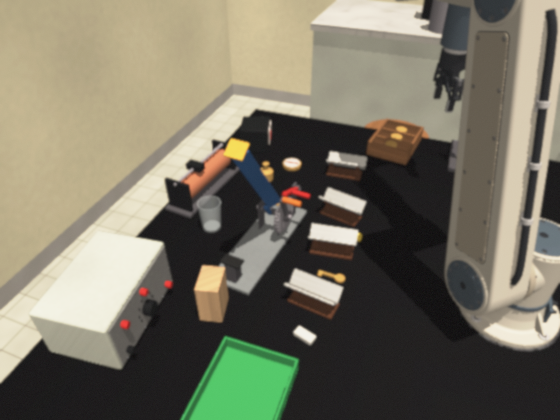

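View pics/top0.png

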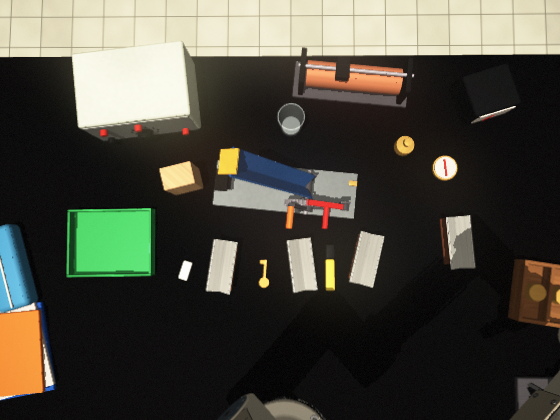

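The top view shows the rig with its free end to the left (+y world) at about (230,160), the block at (180,178), the tray at (110,243) and four angles at (222,266), (302,265), (367,259) and (459,243). Next I zoom in for exact corners.

```bash
python3 - <<'E'
import cv2
t=cv2.imread('pics/top0.png');s=cv2.imread('pics/side0.png')
cv2.imwrite('pics/t1.png',cv2.resize(t[140:300,50:250],None,fx=4,fy=3.75,interpolation=cv2.INTER_CUBIC)[:600])
cv2.imwrite('pics/t2.png',cv2.resize(t[140:300,200:400],None,fx=4,fy=3.75,interpolation=cv2.INTER_CUBIC)[:600])
cv2.imwrite('pics/s1.png',cv2.resize(s[130:330,180:380],None,fx=3,fy=3,interpolation=cv2.INTER_CUBIC))
E
```

```text
(no output)
```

View pics/t1.png

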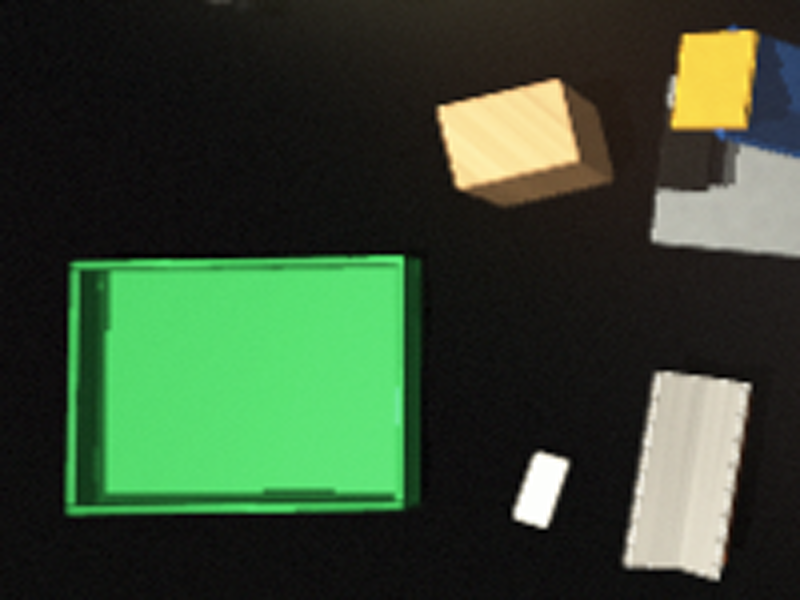

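View pics/t2.png

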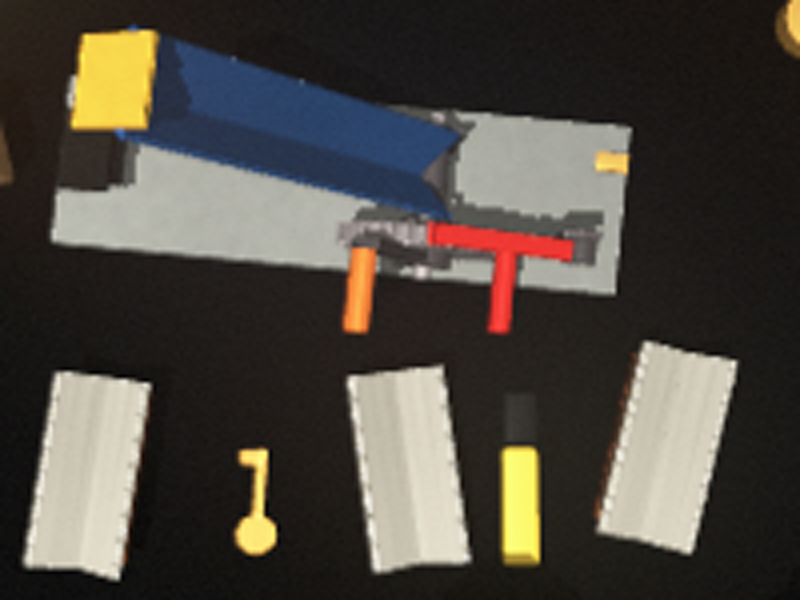

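View pics/s1.png

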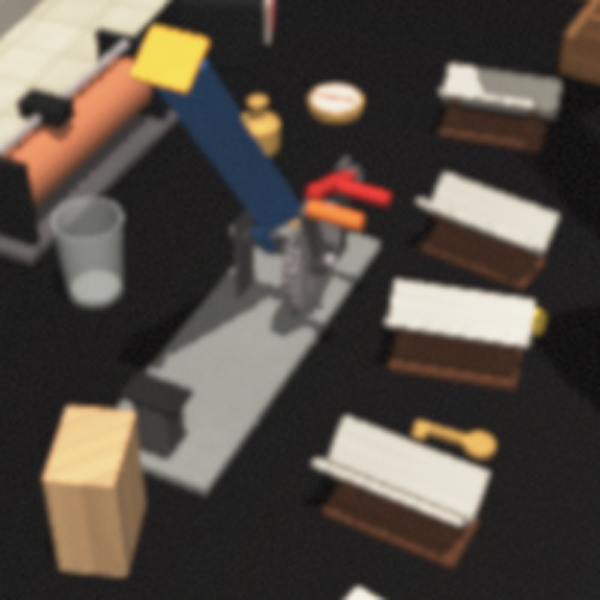

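```bash
cat > h.py <<'E'
import numpy as np, cv2
from plant import manip
from scipy.spatial.transform import Rotation as Rn
def cam(n):
    return manip.capture(n)
def rays(c,px):
    p=cv2.undistortPoints(np.array(px,float).reshape(-1,1,2),c['K'],np.array(c['dist'])).reshape(-1,2)
    R=cv2.Rodrigues(np.array(c['rvec']))[0]; d=np.c_[p,np.ones(len(p))]@R
    return -R.T@np.array(c['tvec']).reshape(3),d
def onz(c,px,z):
    o,d=rays(c,px); return (o+d*((z-o[2])/d[:,2:3]))
def tri(c1,p1,c2,p2):
    o1,d1=rays(c1,[p1]);o2,d2=rays(c2,[p2]);d1=d1[0];d2=d2[0]
    A=np.c_[d1,-d2];t=np.linalg.lstsq(A,o2-o1,rcond=None)[0]
    a=o1+t[0]*d1;b=o2+t[1]*d2;return (a+b)/2,np.linalg.norm(a-b)
def proj(c,P):
    return cv2.projectPoints(np.array(P,float).reshape(-1,1,3),np.array(c['rvec'],float),np.array(c['tvec'],float),c['K'],np.array(c['dist']))[0].reshape(-1,2)
def blobs(c,mask,z,amin=60):
    out=[]
    for k in cv2.findContours(mask.astype(np.uint8)*255,cv2.RETR_EXTERNAL,cv2.CHAIN_APPROX_NONE)[0]:
        if cv2.contourArea(k)<amin: continue
        P=onz(c,k.reshape(-1,2),z)[:,:2].astype(np.float32)
        (cx,cy),(w,h),a=cv2.minAreaRect(P)
        if h>w: w,h,a=h,w,a+90   # a: long side direction from world x, deg
        a=(a+90)%180-90
        out.append((cx,cy,w,h,a,k.reshape(-1,2).mean(0)))
    return out
def down(yaw):
    # tool x down; jaw (tool z) along (cos yaw, sin yaw)
    x=np.array([0,0,-1.]);z=np.array([np.cos(yaw),np.sin(yaw),0]);y=np.cross(z,x)
    return Rn.from_matrix(np.c_[x,y,z]).as_rotvec()
E
python3 - <<'E'
from h import *
np.set_printoptions(suppress=True,precision=1)
c=cam('top');im=c['color'].astype(int)
pl=np.array([(632,127),(614,295),(50,242)])/[4,3.75]+[200,140]
W=onz(c,pl,10);print(W)
d1=W[2]-W[1];print(np.linalg.norm(d1),np.linalg.norm(W[0]-W[1]),np.degrees(np.arctan2(d1[1],d1[0])))
hsv=cv2.cvtColor(c['color'],cv2.COLOR_BGR2HSV);H,S,V=[hsv[...,i].astype(int) for i in range(3)]
print('angles');m=(S<45)&(V>90);m[:225]=0
m2=(S<45)&(V>60);m2[:210]=0
for b in blobs(c,m2,59,200): print([round(float(v),1) for v in b[:5]],b[5])
print('tray')
for b in blobs(c,(H>50)&(H<80)&(S>120)&(V>40),35,500): print([round(float(v),1) for v in b[:5]],b[5])
print('block')
bk=np.array([(437,106),(560,79),(578,162),(457,190)])/[4,3.75]+[50,140]
B=onz(c,bk,105);print(B,B.mean(0),np.linalg.norm(np.diff(B,axis=0),axis=1))
print('red');
for b in blobs(c,((H<5)|(H>175))&(S>150)&(V>80),110,20): print([round(float(v),1) for v in b[:5]],b[5])
print('orange')
for b in blobs(c,(H>6)&(H<16)&(S>170)&(V>120),150,20): print([round(float(v),1) for v in b[:5]],b[5])
E
```

```text
[[ 647.7 -175.4   10. ]
 [ 538.6 -163.5   10. ]
 [ 572.5  178.6   10. ]]
343.8014287087583 109.71312402593946 84.33998106307916
angles
[149.3, -549.3, 66.0, 64.8, -89.3] [528.7 387.9]
[426.3, 148.4, 122.3, 57.8, -8.0] [221.  266.2]
[430.1, -36.5, 122.2, 58.3, 7.4] [301.4 264.5]
[444.2, -185.4, 121.7, 56.8, -13.4] [366.5 258.8]
[483.6, -399.2, 120.9, 56.2, 4.0] [460.2 241.8]
tray
[480.5, 417.1, 210.4, 162.1, -88.9] [110.  242.5]
block
[[646.2 283.2 105. ]
 [662.5 214.2 105. ]
 [612.5 203.3 105. ]
 [595.7 270.9 105. ]] [629.2 242.9 105. ] [70.9 51.2 69.6]
red
[542.7, -82.8, 78.9, 59.7, 82.1] [324.5 209.3]
[726.7, 409.5, 16.3, 15.8, 1.7] [103.1 132.5]
[729.8, 225.5, 13.8, 13.5, 1.0] [185.  130.9]
[736.9, 331.7, 13.9, 13.6, 1.4] [137.6 127.7]
orange
[250.9, 553.9, 169.1, 90.0, 5.1] [ 20.3 353.3]
[534.6, -9.1, 47.0, 13.5, -5.7] [289.4 217.4]
```

```bash
cat >> h.py <<'E'
YAW=np.radians(84.3);RO=np.array([605.,-50.3,0])
EX=np.array([np.cos(YAW),np.sin(YAW),0]);EY=np.array([-np.sin(YAW),np.cos(YAW),0])
def rig(x,y,z): return RO+x*EX+y*EY+np.array([0,0,z])
def torig(P): d=np.asarray(P)-RO; return np.array([d@EX,d@EY,d[2]])
E
python3 - <<'E'
from h import *
np.set_printoptions(suppress=True,precision=1)
T=cam('top');S=cam('side')
def cm(c,f,lo):
    hsv=cv2.cvtColor(c['color'],cv2.COLOR_BGR2HSV);m=f(*[hsv[...,i].astype(int) for i in range(3)]).astype(np.uint8)
    n,_,st,ce=cv2.connectedComponentsWithStats(m)
    return [(st[i,4],ce[i]) for i in range(1,n) if st[i,4]>lo]
ye=lambda H,S,V:(H>17)&(H<32)&(S>150)&(V>120)
orr=lambda H,S,V:(H>6)&(H<16)&(S>170)&(V>120)
for c in(T,S):
    print([(a,p) for a,p in cm(c,ye,40)]);print([(a,p) for a,p in cm(c,orr,40)])
tr=np.array([(70,262),(404,255),(404,510),(66,515)])/[4,3.75]+[50,140]
W=onz(T,tr,35);print(W,W.mean(0))
# top-view prediction of pin end faces
for n,a in (('bed',np.arange(.8,1.11,.05)),):
    for t in a:
        P=[rig(300*np.cos(t)-k*np.sin(t),0,75+300*np.sin(t)+k*np.cos(t)) for k in (0,42)]+[rig(85*np.cos(t+.175),75,75+85*np.sin(t+.175))]
        print(t,proj(T,P).ravel(),proj(S,P).ravel())
E
```

```text
[(np.int32(228), array([405. , 144.3])), (np.int32(502), array([228.2, 161. ])), (np.int32(47), array([437.5, 168.9])), (np.int32(150), array([329.6, 274.2])), (np.int32(112), array([537. , 292.5])), (np.int32(50), array([557.7, 296.3]))]
[(np.int32(114), array([289.5, 217.3])), (np.int32(3382), array([ 20.1, 353.5]))]
[(np.int32(403), array([236.1, 148.6]))]
[(np.int32(101), array([291.8, 201. ]))]
[[557.3 521.9  35. ]
 [562.  321.3  35. ]
 [401.1 317.5  35. ]
 [397.3 518.3  35. ]] [479.4 419.8  35. ]
0.8 [198.2 163.  211.8 161.8 283.  216.9] [222.  186.7 228.8 167.  289.2 208.5]
0.8500000000000001 [203.1 162.6 218.  161.6 284.7 217.1] [224.5 179.7 231.7 160.3 289.8 206.9]
0.9000000000000001 [208.5 162.3 224.7 161.5 286.4 217.2] [227.1 172.8 234.7 153.9 290.5 205.4]
0.9500000000000002 [214.3 162.1 231.8 161.5 288.2 217.3] [229.9 166.1 237.8 147.8 291.2 203.9]
1.0000000000000002 [220.6 161.9 239.2 161.6 290.  217.4] [232.8 159.6 241.  141.9 291.9 202.4]
1.0500000000000003 [227.2 161.8 247.  161.8 291.9 217.6] [235.8 153.3 244.2 136.3 292.6 201. ]
1.1000000000000003 [234.3 161.9 255.2 162.  293.8 217.8] [238.9 147.3 247.5 131.  293.3 199.7]
```

```bash
cat >> h.py <<'E'
def best(p,yaw):
    c=[]
    for k in(0,np.pi):
        o=down(yaw+k);q=manip.solve_ik(list(p),list(o))
        if q is not None: c.append((abs(q[5])+abs(q[3]),yaw+k,q))
    return min(c,key=lambda t:t[0]) if c else None
def st(msg=''):
    s=manip.sense();print(msg,round(s['clock'],1),np.round(s['tool_pos'],1),'F',np.round(s['contact_force'],1),'gap',round(s['finger_gap'],1));return s
E
python3 - <<'E'
from h import *
np.set_printoptions(suppress=True,precision=2)
T=cam('top');print(onz(T,[(92,138),(199,127)],0))
for p,y in (([380,140,330],13.2),([629,243,150],13.2),([629,243,56],13.2),([480,415,150],13.2),([629,186,150],84.3),([629,186,150],-5.7)):
    for k in (0,180):
        print(p,y+k,manip.solve_ik(p,list(down(np.radians(y+k)))))
print(Rn.from_rotvec(manip.sense()['orientation']).as_matrix())
E
```

```text
[[739.64 484.2    0.  ]
 [767.   216.64   0.  ]]
[380, 140, 330] 13.2 [ 0.74 -0.05  0.01  0.   -1.63  2.63]
[380, 140, 330] 193.2 [ 0.74 -0.05  0.01  0.   -1.63 -0.51]
[629, 243, 150] 13.2 [ 0.6   0.53  0.32  0.   -1.36  2.77]
[629, 243, 150] 193.2 [ 0.6   0.53  0.32  0.   -1.36 -0.37]
[629, 243, 56] 13.2 [ 0.6   0.59  0.17  0.   -1.15  2.77]
[629, 243, 56] 193.2 [ 0.6   0.59  0.17  0.   -1.15 -0.37]
[480, 415, 150] 13.2 [ 0.96  0.45  0.19  0.   -1.31  2.41]
[480, 415, 150] 193.2 [ 0.96  0.45  0.19  0.   -1.31 -0.73]
[629, 186, 150] 84.3 [ 0.53  0.5   0.26 -0.   -1.33 -2.2 ]
[629, 186, 150] 264.3 [ 0.53  0.5   0.26  0.   -1.33  0.95]
[629, 186, 150] -5.7 [ 0.53  0.5   0.26  0.   -1.33  2.52]
[629, 186, 150] 174.3 [ 0.53  0.5   0.26  0.   -1.33 -0.62]
[[-0.   -0.9  -0.43]
 [ 0.   -0.43  0.9 ]
 [-1.    0.    0.  ]]
```

```bash
python3 - <<'E'
from h import *
y=np.radians(193.2);o=list(down(y))
manip.move_ptp([170,-360,330],manip.sense()['orientation'])
manip.move_ptp([380,140,330],o)
manip.set_gripper(72)
manip.move_ptp([626,252,260],o)
st()
for n in('top','side'): cv2.imwrite(f'pics/{n}1.png',cam(n)['color'])
E
```

```text
4.4 [625.8 251.8 261.6] F [-0.8 -0.5  1. ] gap 72.1
```

View pics/top1.png

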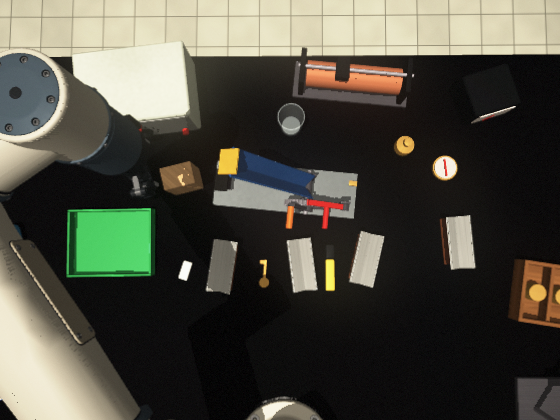

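View pics/side1.png

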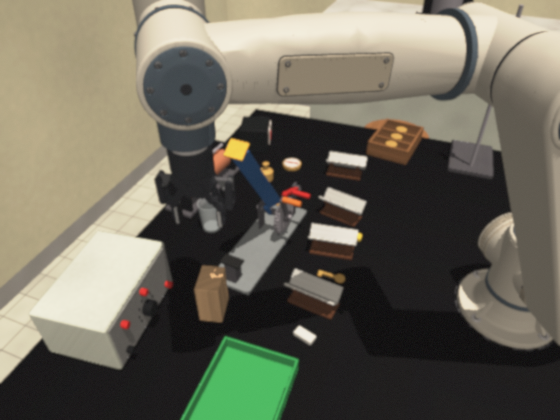

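```bash
python3 - <<'E'
from h import *
manip.move_l([627,252,60],rate=150); st()
manip.set_gripper(40,f_grip=60);s=st()
manip.move_l([627,252,130],rate=120);st()
manip.move_l([480,424,130],rate=180);st()
cv2.imwrite('pics/top2.png',cam('top')['color'])
manip.move_l([480,424,69],rate=100);st()
manip.move_l([480,424,66.5],rate=20);st()
E
```

```text
6.0 [627.6 252.3  61.2] F [ 0.2 -0.7 -0.6] gap 72.3
 6.3 [627.7 252.4  61.1] F [ 0.6 -0.   3.5] gap 51.4
 7.0 [626.1 251.8 128.5] F [ 0.1 -0.4 -3.4] gap 51.3
 8.4 [480.6 423.3 130. ] F [ 0.1 -0.6 -2.6] gap 51.2
 9.2 [480.5 424.3  69.7] F [ 0.4 -0.7 -1.9] gap 51.3
 9.5 [480.  424.1  66.8] F [-0.   0.3 -2.8] gap 51.5
```

View pics/top2.png

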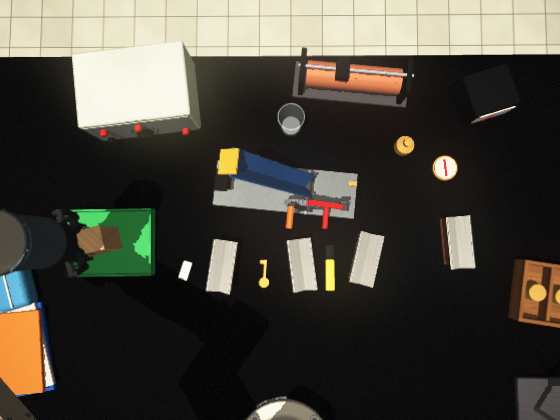

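The block is held over the tray at about (100,240). I'm setting it down.

```bash
python3 - <<'E'
from h import *
z=66.5
while z>62:
    z-=0.8;manip.move_l([480,424,z],rate=10)
    if manip.sense()['contact_force'][2]>0: break
st()
manip.set_gripper(80);manip.hold(.2)
manip.move_l([480,424,180],rate=200)
# standby near rig for pawl: inward
manip.move_ptp([380,140,330],list(down(np.radians(193.2))))
manip.hold(.1);st()
c=cam('top');cv2.imwrite('pics/top3.png',c['color']);cv2.imwrite('pics/side3.png',cam('side')['color'])
E
```

```text
10.0 [480.2 424.3  66.1] F [-2.  -0.4  6.1] gap 51.4
 12.7 [380.2 140.7 328.9] F [ 0.8 -0.7  0.3] gap 79.9
```

View pics/top3.png

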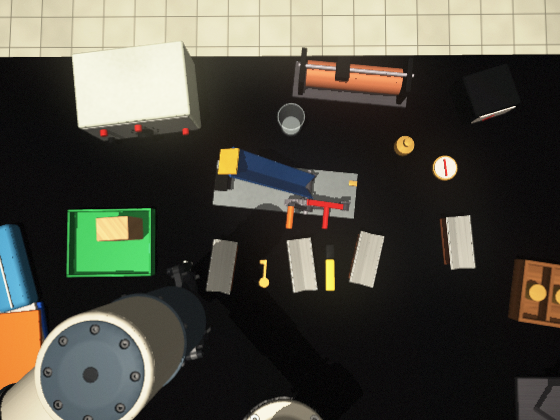

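View pics/side3.png

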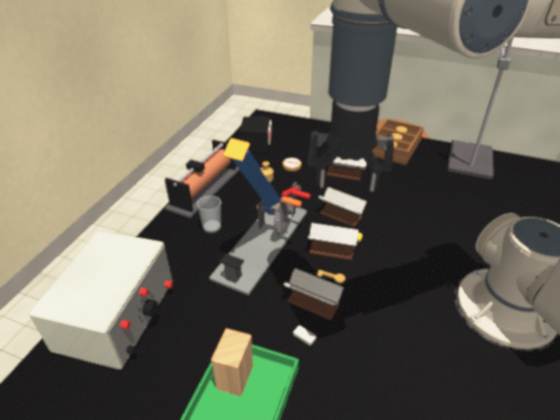

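```bash
python3 - <<'E'
from h import *
np.set_printoptions(suppress=True,precision=2)
T=cam('top');S=cam('side')
print('block',onz(T,[(98,219),(131,217),(142,239),(107,242)],110).mean(0)) if 0 else None
for c in(T,S):
    hsv=cv2.cvtColor(c['color'],cv2.COLOR_BGR2HSV);H,Sa,V=[hsv[...,i].astype(int) for i in range(3)]
    m=((H<5)|(H>175))&(Sa>150)&(V>80)
    yy,xx=np.where(m);print(len(xx))
    for a in (0,.05,.1):
        print(a,proj(c,[rig(-85+45*np.cos(a+.35),y,105+45*np.sin(a+.35)) for y in(44,90)]).ravel())
    print(proj(c,[rig(85*np.cos(1.165),y,75+85*np.sin(1.165)) for y in(52,98)]).ravel())
    hsv=cv2.cvtColor(c['color'],cv2.COLOR_BGR2HSV)
cv2.imwrite('pics/s4.png',cv2.resize(S['color'][170:250,240:340],None,fx=6,fy=6,interpolation=cv2.INTER_CUBIC))
cv2.imwrite('pics/t4.png',cv2.resize(T['color'][190:240,270:370],None,fx=8,fy=8,interpolation=cv2.INTER_CUBIC))
m=cv2.inRange(cv2.cvtColor(T['color'],cv2.COLOR_BGR2HSV),(8,50,110),(25,200,255));m[:,:70]=0;m[:,160:]=0;m[:205]=0;m[280:]=0
for b in blobs(T,m>0,110,100):print(b)
for p in(.05,1.,2.1):
    for k in(0,np.pi): print(manip.solve_ik(list(rig(-85+45*np.cos(p+.35),72,105+45*np.sin(p+.35)-17)),list(down(YAW+k))))
E
```

```text
507
0 [325.92 207.61 323.91 228.62]
0.05 [326.38 207.58 324.36 228.63]
0.1 [326.88 207.55 324.86 228.65]
[290.74 206.59 288.55 228.28]
371
0 [293.07 193.36 309.26 198.05]
0.05 [293.22 192.54 309.42 197.23]
0.1 [293.38 191.72 309.59 196.4 ]
[283.17 200.18 300.39 205.32]
(511.15399169921875, 383.3893737792969, 70.26464080810547, 52.727813720703125, -85.39930820465088, array([112.4, 228.4]))
[ 0.13  0.3  -0.16 -0.   -1.11 -1.8 ]
[ 0.13  0.3  -0.16  0.   -1.11  1.34]
[ 0.07  0.28 -0.11 -0.   -1.18 -1.74]
[ 0.07  0.28 -0.11  0.   -1.18  1.4 ]
[-0.01  0.31 -0.12 -0.   -1.15 -1.66]
[-0.01  0.31 -0.12  0.   -1.15  1.49]
```

View pics/s4.png

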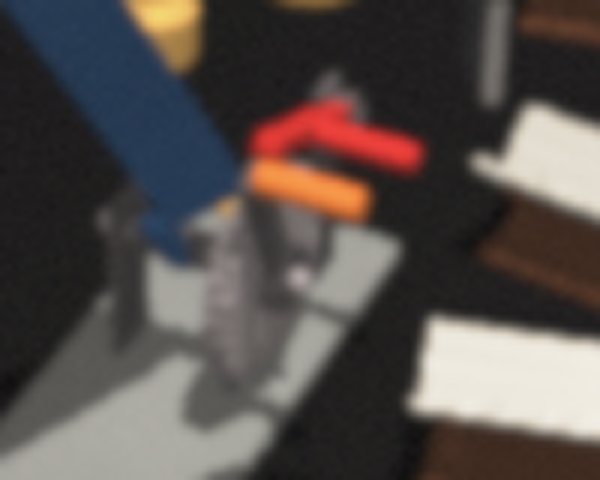

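View pics/t4.png

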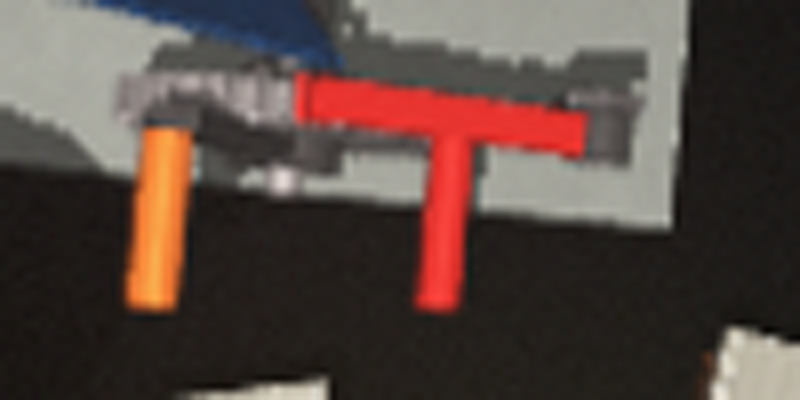

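```bash
python3 - <<'E'
from h import *
o=list(down(YAW+np.pi))
def pp(p,dz=0): return list(rig(-85+45*np.cos(p+.35),72,105+45*np.sin(p+.35)-14+dz))
manip.move_ptp([430,-60,330],o)
manip.set_gripper(50)
manip.move_l(pp(.06,110),rate=200)
manip.move_l(pp(.06),rate=100);st('at')
manip.set_gripper(0,f_grip=25);st('grip')
for p in np.arange(.2,2.15,.15):
    manip.move_l(pp(p),rate=60)
    s=manip.sense()
    print(round(p,2),np.round(s['contact_force'],1),round(s['finger_gap'],1))
    if np.linalg.norm(s['contact_force'])>30: print('stop');break
for n in('top','side'): cv2.imwrite(f'pics/{n}5.png',cam(n)['color'])
E
```

```text
at 17.0 [529.5 -86.7 109.6] F [-1.2  0.6  0.4] gap 50.0
grip 17.4 [529.1 -88.1 109.1] F [ 1.9 -6.3 -1.6] gap 10.7
0.2 [ 1.7 -4.5 -4.2] 10.8
0.35 [ 2.7 -2.5 -5.6] 11.0
0.5 [0.1 3.5 0.6] 11.2
0.65 [-1.2  7.9  5.2] 10.9
0.8 [-2.8  9.2  8.8] 10.6
0.95 [-2.5  8.2  9.1] 10.7
1.1 [-2.8  6.5  9.8] 10.8
1.25 [-1.   4.3  6.3] 10.8
1.4 [0.2 1.8 5.7] 10.8
1.55 [0.3 1.2 4.8] 11.1
1.7 [2.3 1.2 3.1] 10.7
1.85 [3.3 1.1 4.2] 10.9
2.0 [ 5.3 -0.2  0.4] 10.4
```

View pics/side5.png

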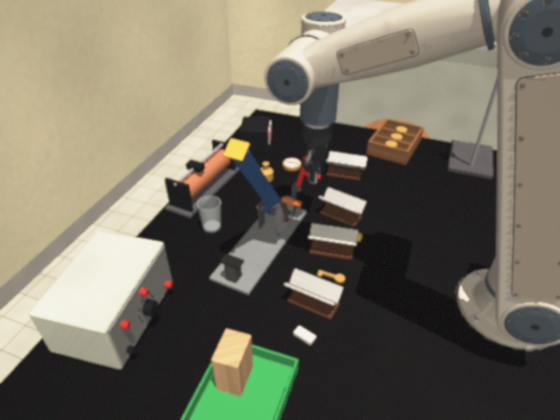

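```bash
python3 - <<'E'
from h import *
def pp(p,dz=0): return list(rig(-85+45*np.cos(p+.35),72,105+45*np.sin(p+.35)-14+dz))
def cp(b,dz=0): return list(rig(85*np.cos(b+.175),80,75+85*np.sin(b+.175)-15+dz))
manip.set_gripper(50)
manip.move_l(pp(2.0,90),rate=150);manip.hold(.2)
c=cam('side');cv2.imwrite('pics/s6.png',cv2.resize(c['color'][150:250,220:340],None,fx=5,fy=5,interpolation=cv2.INTER_CUBIC))
manip.move_l(cp(.99,75),rate=150)
c=cam('top');cv2.imwrite('pics/t6.png',cv2.resize(c['color'][150:250,200:380],None,fx=4,fy=4,interpolation=cv2.INTER_CUBIC))
manip.move_l(cp(.99),rate=80);st('at')
E
```

```text
at 24.6 [529.2  -8.9 138.7] F [-0.  -0.9  1.3] gap 50.1
```

View pics/s6.png

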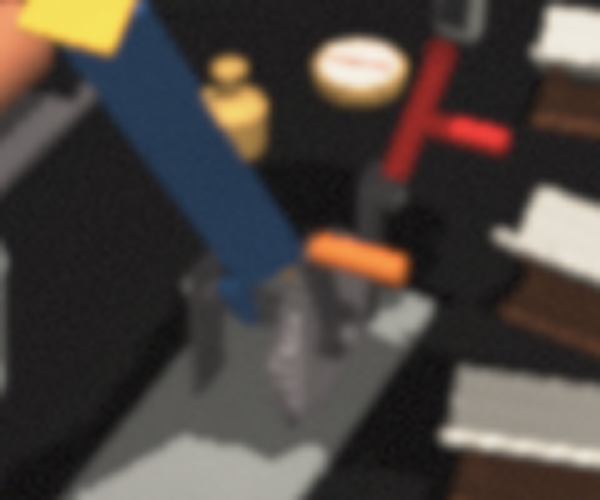

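View pics/t6.png

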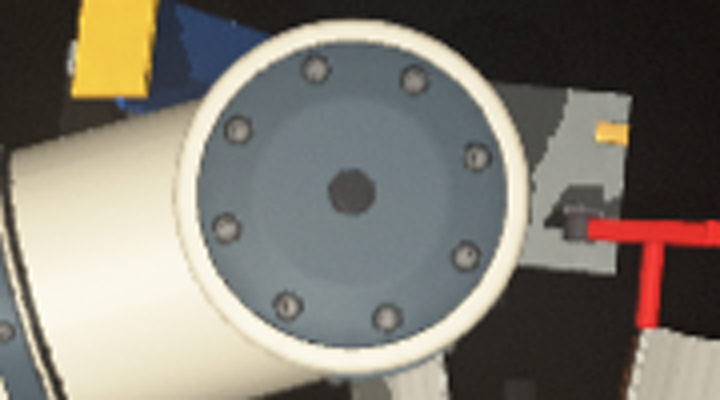

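```bash
python3 - <<'E'
from h import *
def cp(b,dz=0): return list(rig(85*np.cos(b+.175),80,75+85*np.sin(b+.175)-15+dz))
manip.set_gripper(0,f_grip=45);st('grip')
for b in list(np.arange(.94,0,-.08))+[0,-.015]:
    manip.move_l(cp(b),rate=50)
    s=manip.sense();F=s['contact_force']
    print(round(b,2),np.round(F,1),round(s['finger_gap'],1))
    if np.linalg.norm(F)>45: print('stop');break
manip.hold(.3)
cv2.imwrite('pics/side7.png',cam('side')['color'])
E
```

```text
grip 25.1 [528.8  -9.4 138.4] F [ 0.9 -3.8  0.5] gap 12.1
0.94 [-0.7 -5.5  2.9] 12.2
0.86 [-2.1 -4.4  4. ] 12.1
0.78 [-1.8 -1.5  5.2] 12.5
0.7 [ 0.6 -4.2 -0.2] 12.6
0.62 [ 0.3 -5.   0.3] 12.0
0.54 [ 0.7 -4.5  1.3] 11.7
0.46 [ 1.2 -5.3 -0.1] 12.5
0.38 [ 0.9 -4.9 -0.5] 12.2
0.3 [ 2.7 -5.  -2.3] 12.4
0.22 [ 1.6 -6.3 -2. ] 12.2
0.14 [ 2.2 -8.6 -2.1] 12.3
0.06 [ 1.9 -9.2 -1.8] 12.5
0 [ -1.7 -10.8  10.3] 12.2
-0.01 [ -5.1 -11.1  17.5] 12.0
```

View pics/side7.png

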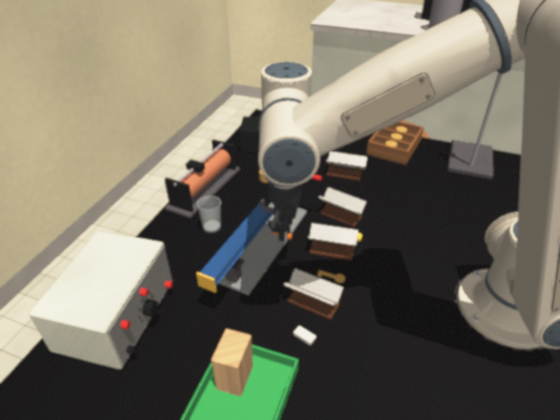

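Bed is on its stop (Fz rose). Release, back off, and check rig and angles.

```bash
python3 - <<'E'
from h import *
np.set_printoptions(suppress=True,precision=1)
manip.set_gripper(45)
p=manip.sense()['tool_pos']
manip.move_l([p[0],p[1],220],rate=180)
manip.move_l([330,-200,260],rate=250);manip.hold(.1);st()
T=cam('top');S=cam('side')
cv2.imwrite('pics/top8.png',T['color']);cv2.imwrite('pics/side8.png',S['color'])
cv2.imwrite('pics/t8.png',cv2.resize(T['color'][150:310,170:380],None,fx=3.75,fy=3.75,interpolation=cv2.INTER_CUBIC))
for c in (T,S): print(proj(c,[rig(300,0,117),rig(300,24,101),rig(300,-24,101),rig(20,24,101),rig(20,-24,101)]).ravel())
hsv=cv2.cvtColor(T['color'],cv2.COLOR_BGR2HSV);H,Sa,V=[hsv[...,i].astype(int) for i in range(3)]
m=(Sa<45)&(V>50);m[:210]=0
for b in blobs(T,m,59,200): print(np.round(b[:5],1),b[5])
for b in blobs(T,(H>17)&(H<32)&(Sa>150)&(V>120),117,40): print('yel',np.round(b[:5],1),b[5])
E
```

```text
32.2 [ 330.4 -199.5  259.7] F [-0.2 -0.6  0.2] gap 44.9
[173.3 172.5 173.9 184.1 176.4 163.1 298.  196.5 300.1 175.3]
[205.9 276.  216.2 284.9 197.5 277.3 275.5 210.5 259.  205.4]
[ 155.3 -482.3  250.6  125.6  -89.2] [508.5 391.2]
[ 182.4 -142.9  419.9  205.4   87.5] [337.6 377.3]
[426.3 148.5 122.3  58.   -8. ] [221.  266.2]
[430.3 -36.3 121.7  58.    7.4] [301.4 264.5]
[ 444.3 -185.8  121.3   56.   -13.7] [366.6 259.2]
[ 483.4 -399.6  121.7   57.5    3.7] [460.4 242. ]
[553.8 -63.2 189.2  18.2  84.9] [314.4 212.3]
yel [ 377.2 -536.9   34.    33.6   -2.2] [537.1 292.5]
yel [412.2 -96.8  62.4  17.3  -0.3] [329.7 274.5]
yel [ 696.6 -262.9   38.    35.    -0.9] [405.  144.5]
```

View pics/t8.png

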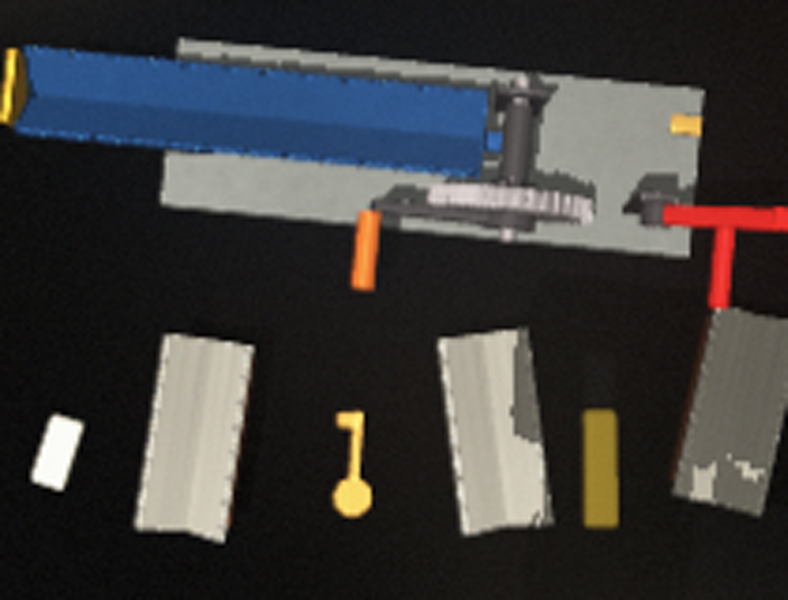

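View pics/side8.png

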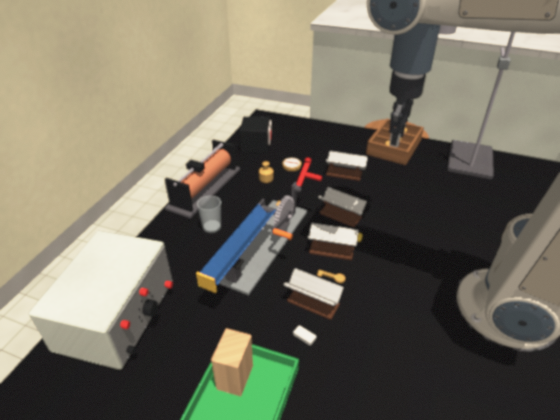

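```bash
cat >> h.py <<'E'
DX=-64
def pick(x,y,adeg,ztcp=46,g=75,zup=230):
    yaw=np.radians(adeg+90);o=list(down(yaw))
    manip.move_ptp([x,y,zup],o)
    manip.set_gripper(g)
    manip.move_l([x,y,90],rate=220); manip.move_l([x,y,ztcp],rate=80)
    st('down')
    manip.set_gripper(40,f_grip=45);st('grip')
    manip.move_l([x,y,ztcp+25],rate=80)
    manip.move_l([x,y,zup],rate=200);st('up')
def over(z=230,dx=DX,via=True):
    o=list(down(YAW+np.pi/2))
    if via: manip.move_ptp([430,60,max(z,260)],o)
    p=rig(300+dx,0,z);manip.move_ptp(list(p),o)
def lower(i,off=16,drop=2,dx=DX):
    for z,r in((110+7*i+off,150),(80+7*i+off+drop,50)):
        manip.move_l(list(rig(300+dx,0,z)),rate=r)
    return st('low')
E
python3 - <<'E'
from h import *
pick(430.2,-36.4,7.4)
over()
for n in('top','side'): cv2.imwrite(f'pics/{n}9.png',cam(n)['color'])
E
```

```text
down 37.0 [430.7 -36.4  46.6] F [-0.   0.1 -0.2] gap 75.2
grip 37.3 [431.3 -39.7  48.5] F [ -1.  -16.   13.6] gap 53.3
up 38.7 [429.3 -36.3 228.4] F [ 1.1  0.5 -1.2] gap 53.5
```

View pics/side9.png

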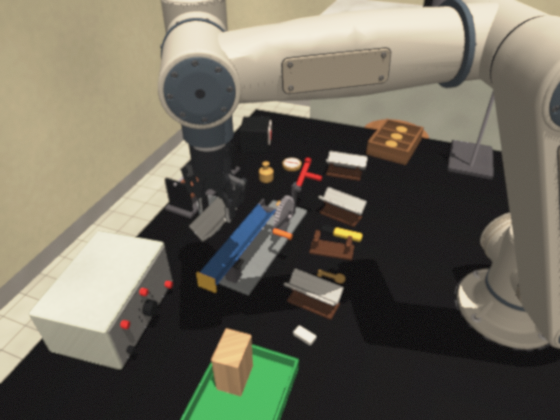

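View pics/top9.png

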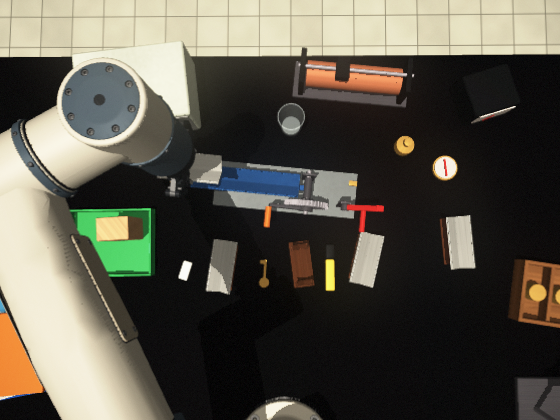

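```bash
python3 - <<'E'
import cv2
s=cv2.imread('pics/side9.png');cv2.imwrite('pics/s9.png',cv2.resize(s[140:300,150:310],None,fx=3.7,fy=3.7,interpolation=cv2.INTER_CUBIC))
t=cv2.imread('pics/top9.png');cv2.imwrite('pics/t9.png',cv2.resize(t[130:230,150:270],None,fx=5,fy=5,interpolation=cv2.INTER_CUBIC))
E
```

```text
(no output)
```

View pics/s9.png

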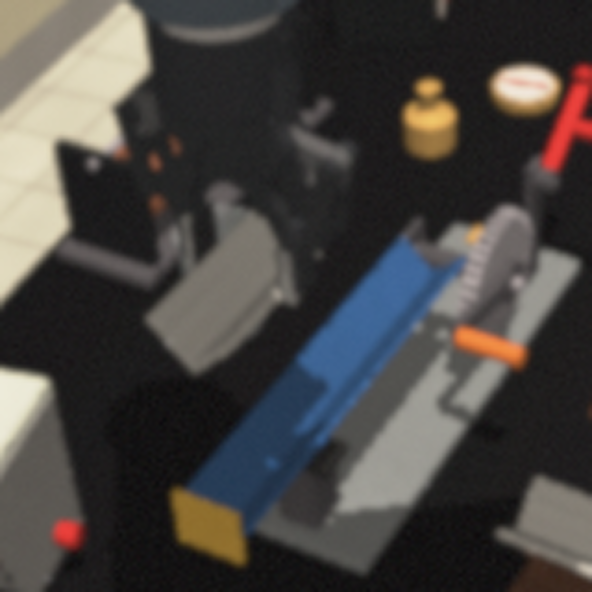

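View pics/t9.png

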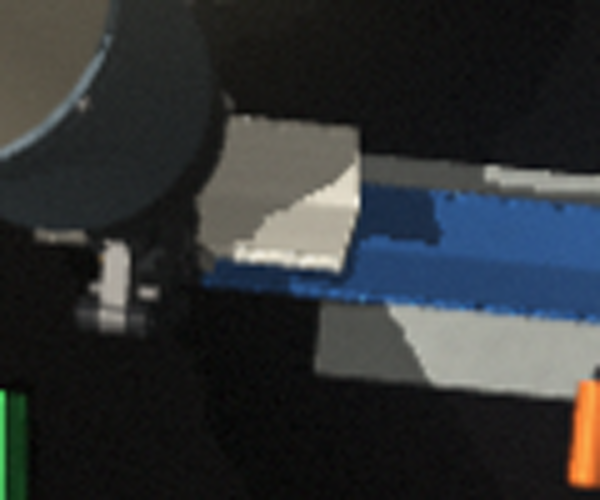

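The angle is held but rolled by about 20° (gap 53 instead of 57, near leg steep at about (275,255) in the crop). I'll lower until contact, then ease the fingers open so that the groove squares it.

```bash
python3 - <<'E'
from h import *
manip.move_l(list(rig(300+DX,0,125)),rate=150);s0=st()
z=125
while z>96:
    z-=1.5;manip.move_l(list(rig(300+DX,0,z)),rate=30)
    F=manip.sense()['contact_force']
    if F[2]>5: break
st('contact')
for g in (56,58,60,63):
    manip.set_gripper(g);manip.hold(.1);st(g)
cv2.imwrite('pics/s10.png',cv2.resize(cam('side')['color'][180:320,150:310],None,fx=4,fy=4,interpolation=cv2.INTER_CUBIC))
E
```

```text
41.6 [629.1 184.7 126.6] F [ 1.1  0.7 -0.6] gap 53.2
contact 46.4 [629.4 184.6  98.7] F [-0.6 -1.   8.6] gap 52.9
56 46.7 [629.2 184.7  97.1] F [ 2.5 -0.2  4.7] gap 56.2
58 47.0 [628.3 184.6  96. ] F [2.8 0.7 0.6] gap 57.9
60 47.3 [627.6 184.4  95.8] F [ 0.   0.2 -0. ] gap 60.4
63 47.6 [628.3 184.5  96.4] F [ 0.3 -0.5 -0.5] gap 63.2
```

View pics/s10.png

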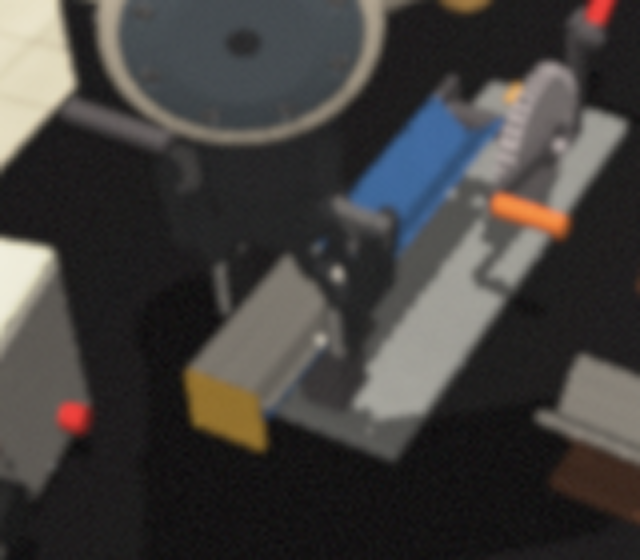

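```bash
cat >> h.py <<'E'
def pick2(x,y,adeg,ztcp=41,zup=230):
    yaw=np.radians(adeg+90);o=list(down(yaw));j=np.array([np.cos(yaw),np.sin(yaw)])
    manip.move_ptp([x,y,zup],o); manip.set_gripper(76)
    manip.move_l([x,y,90],rate=220); manip.move_l([x,y,ztcp],rate=80)
    p=np.array([x,y]);manip.hold(.1);f0=np.array(manip.sense()['contact_force'])
    for g in (65,62,60,58.5,57.5,57):
        manip.set_gripper(g,f_grip=20)
        for k in range(5):
            manip.hold(.08);s=manip.sense();f=(np.array(s['contact_force'])-f0)[:2]@j
            if abs(f)<2: break
            p=p+j*np.sign(f)*min(1.5,.25*abs(f)); manip.move_l([*p,ztcp],rate=20)
        print(g,round(f,1),np.round(p-[x,y],1),round(s['finger_gap'],1))
        if s['finger_gap']>g+.6: break
    manip.set_gripper(50,f_grip=30);st('grip')
    manip.move_l([*p,ztcp+25],rate=60);st('lift')
    manip.move_l([*p,zup],rate=200)
    return p-[x,y]
E
python3 - <<'E'
from h import *
manip.set_gripper(76)
manip.move_l(list(rig(300+DX,0,230)),rate=200)
print(pick2(426.3,148.4,-8))
S=cam('side');T=cam('top')
cv2.imwrite('pics/s11.png',cv2.resize(S['color'][180:320,150:350],None,fx=4,fy=4,interpolation=cv2.INTER_CUBIC))
cv2.imwrite('pics/t11.png',cv2.resize(T['color'][140:290,140:340],None,fx=4,fy=4,interpolation=cv2.INTER_CUBIC))
E
```

```text
65 -0.1 [0. 0.] 65.0
62 -0.8 [-0.1 -1. ] 61.8
60 -0.1 [-0.3 -1.8] 60.0
58.5 -0.7 [-0.4 -2.7] 58.1
57.5 -1.3 [-0.4 -2.7] 57.6
57 0.1 [-0.5 -3.6] 57.1
grip 55.6 [425.9 145.   41.5] F [-1.5  0.3  4.5] gap 54.5
lift 56.2 [425.7 144.9  66. ] F [-0.2 -0.  -1.3] gap 54.5
[-0.50226683 -3.5738142 ]
```

View pics/s11.png

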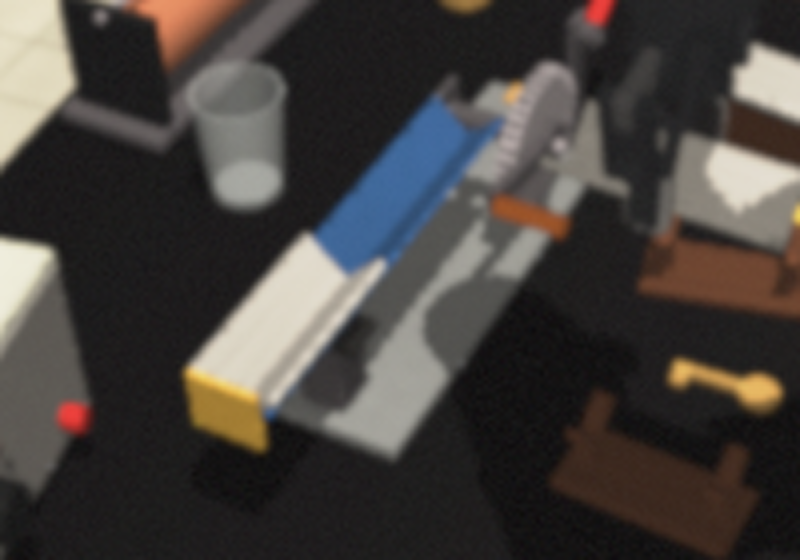

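View pics/t11.png

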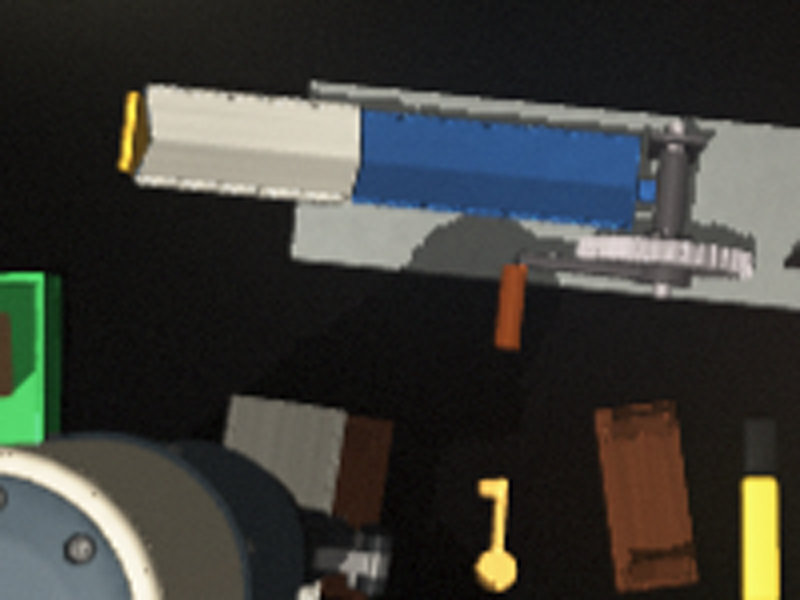

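First angle lies squarely in the groove against the stop. Second is picked up after centring (about 3.5 mm shift). Placing it.

```bash
cat >> h.py <<'E'
def place(i,off=11,drop=2,dx=DX):
    over(via=True,dx=dx)
    c=cam('top');cv2.imwrite(f'pics/hold{i}.png',cv2.resize(c['color'][130:230,150:270],None,fx=5,fy=5,interpolation=cv2.INTER_CUBIC))
    P=lambda z:list(rig(300+dx,0,z))
    z=80+7*i+off+drop+14
    manip.move_l(P(z),rate=180);manip.hold(.1);f0=manip.sense()['contact_force'][2];st('above')
    while z>80+7*i+off+drop:
        z-=1.5;manip.move_l(P(z),rate=30)
        if manip.sense()['contact_force'][2]-f0>5: break
    st('contact')
    for g in (57.5,60,64): manip.set_gripper(g);manip.hold(.1);st(g)
    manip.set_gripper(76)
    manip.move_l(P(z+12),rate=60)
    manip.move_l(P(230),rate=220)
E
python3 - <<'E'
from h import *
place(1)
E
```

```text
above 60.7 [629.5 184.9 116.2] F [ 0.4 -0.2 -1.1] gap 54.2
contact 62.5 [629.3 184.6 104.9] F [-0.6  0.8  5.4] gap 54.4
57.5 62.8 [628.7 184.6 103.4] F [ 2.1 -0.5  1.4] gap 57.6
60 63.1 [628.  184.5 103. ] F [-0.1 -0.   0.4] gap 59.9
64 63.4 [628.4 184.5 103.5] F [-1.4 -0.5  0. ] gap 64.1
```

View pics/hold1.png

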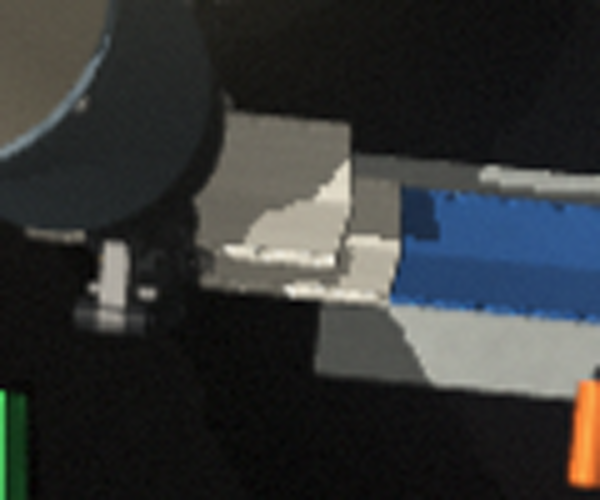

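```bash
python3 - <<'E'
s=open('h.py').read()
s=s.replace("def pick2(x,y,adeg,ztcp=41,zup=230):","def pick2(x,y,adeg,ztcp=41,zup=230,back=0):").replace("    manip.move_l([*p,zup],rate=200)\n    return p","    if back: manip.move_l([p[0]-back,p[1],ztcp+25],rate=100)\n    manip.move_l([p[0]-back,p[1],zup],rate=200)\n    return p")
open('h.py','w').write(s)
E
python3 - <<'E'
from h import *
manip.move_ptp([430,0,280],list(down(YAW)))
c=cam('side');cv2.imwrite('pics/s12.png',cv2.resize(c['color'][180:320,150:350],None,fx=4,fy=4,interpolation=cv2.INTER_CUBIC))
c=cam('top');cv2.imwrite('pics/t12.png',cv2.resize(c['color'][130:230,150:310],None,fx=5,fy=5,interpolation=cv2.INTER_CUBIC))
print(pick2(444.2,-188,-13.5,back=50))
c=cam('top');cv2.imwrite('pics/t12b.png',c['color'])
E
```

```text
65 0.1 [0. 0.] 65.0
62 -0.4 [0. 0.] 61.7
60 -0.5 [0. 0.] 60.0
58.5 -0.4 [0. 0.] 58.8
57.5 -0.5 [0. 0.] 57.6
57 -0.5 [0. 0.] 57.2
grip 70.8 [ 444.2 -188.3   41.5] F [-2.2 -0.3  6.1] gap 53.8
lift 71.4 [ 444.2 -187.9   66.1] F [-0.3 -0.4 -1.7] gap 54.1
[0. 0.]
```

View pics/s12.png

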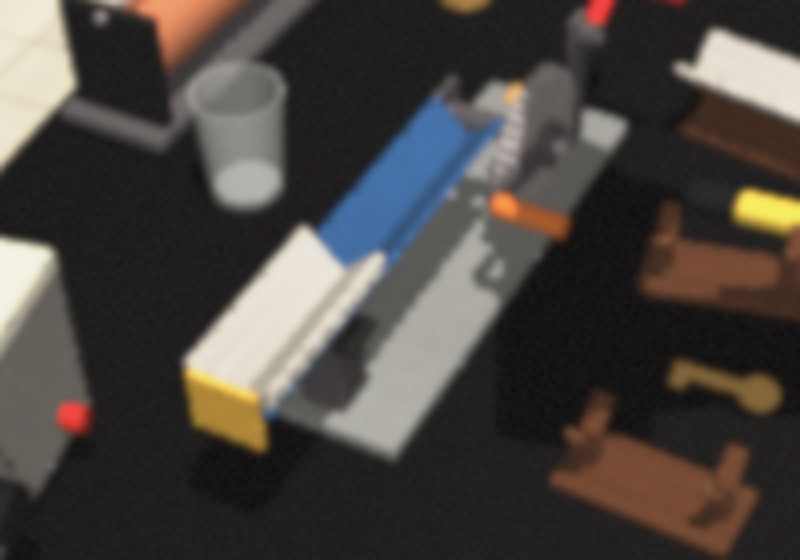

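View pics/t12b.png

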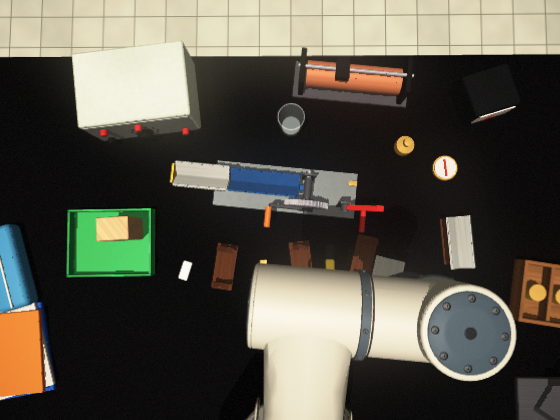

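Two angles nest flush at the stop, and the third is in the gripper. I place it and fetch the fourth.

```bash
python3 - <<'E'
from h import *
place(2)
manip.move_ptp([430,0,280],list(down(YAW)))
c=cam('side');cv2.imwrite('pics/s13.png',cv2.resize(c['color'][180:320,150:350],None,fx=4,fy=4,interpolation=cv2.INTER_CUBIC))
manip.move_ptp([430,-300,280],list(down(np.radians(93.8))))
c=cam('top');cv2.imwrite('pics/t13.png',cv2.resize(c['color'][130:230,150:310],None,fx=5,fy=5,interpolation=cv2.INTER_CUBIC))
print(pick2(483.5,-401.5,3.8))
c=cam('side');cv2.imwrite('pics/side13.png',c['color'])
E
```

```text
above 75.9 [629.4 184.8 123.2] F [ 0.  -0.3 -1.4] gap 54.4
contact 77.7 [629.3 184.6 111.9] F [ 0.6 -1.   5.3] gap 54.4
57.5 78.0 [628.7 184.6 110.5] F [ 2.2 -0.6  0.6] gap 57.4
60 78.3 [628.  184.5 110. ] F [0.3 0.6 0.5] gap 59.9
64 78.6 [628.4 184.5 110.5] F [0.3 0.  0. ] gap 64.1
65 -0.6 [0. 0.] 65.2
62 -0.5 [0. 0.] 62.0
60 -0.6 [0. 0.] 59.8
58.5 -1.6 [0. 0.] 58.4
57.5 -0.7 [0. 0.] 57.6
57 -1.6 [0. 0.] 57.3
grip 86.9 [ 483.6 -402.1   41.6] F [-1.4 -1.4  3.2] gap 53.9
lift 87.5 [ 483.6 -401.2   66. ] F [ 0.3  0.4 -1.3] gap 54.4
[0. 0.]
```

View pics/s13.png

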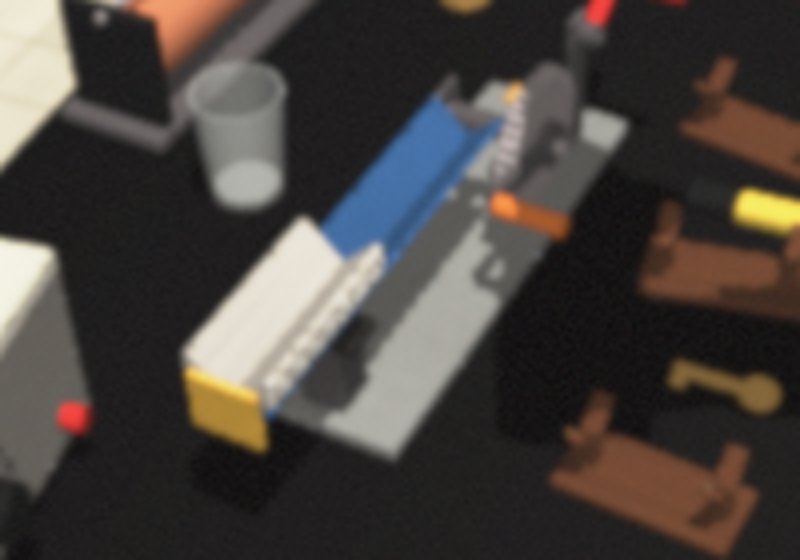

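View pics/t13.png

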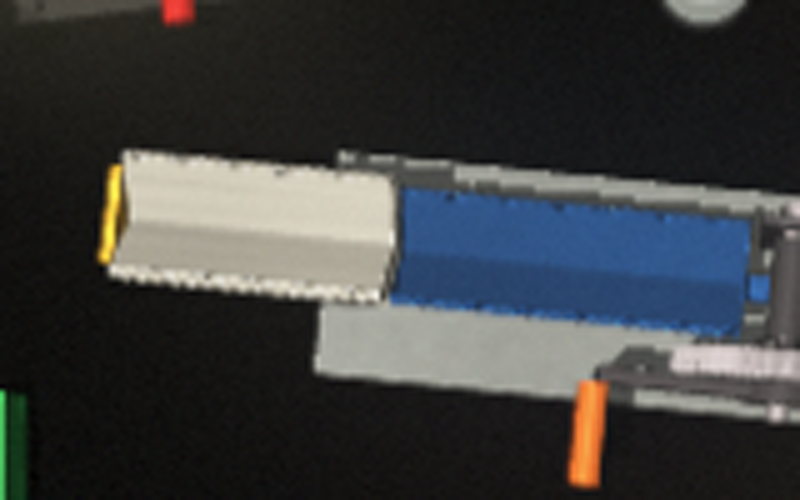

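View pics/side13.png

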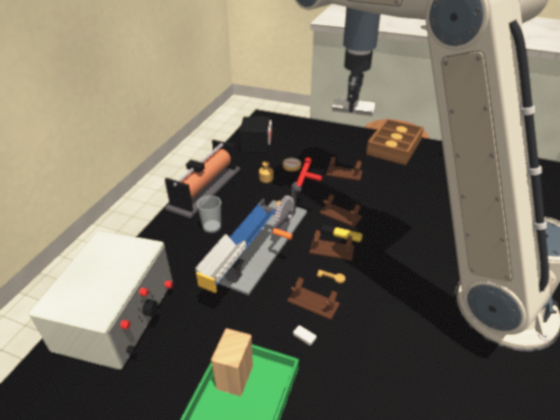

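Three nest flush, and the fourth is held level. Placing it.

```bash
python3 - <<'E'
from h import *
np.set_printoptions(suppress=True,precision=1)
place(3)
manip.move_ptp([430,0,280],list(down(YAW)))
S=cam('side');cv2.imwrite('pics/s14.png',cv2.resize(S['color'][180:320,150:350],None,fx=4,fy=4,interpolation=cv2.INTER_CUBIC))
manip.move_ptp([430,-200,280],list(down(YAW)))
T=cam('top');cv2.imwrite('pics/t14.png',cv2.resize(T['color'][130:230,150:310],None,fx=5,fy=5,interpolation=cv2.INTER_CUBIC))
print((proj(T,[rig(300,28.3,129),rig(180,28.3,129),rig(300,-28.3,129),rig(180,-28.3,129),rig(180,0,108),rig(300,-20,117),rig(300,20,117)])-[150,130])*5)
print((proj(S,[rig(300,28.3,129),rig(180,28.3,129),rig(300,-28.3,129),rig(180,-28.3,129),rig(180,0,108),rig(300,-20,117),rig(300,20,117)])-[150,180])*4)
E
```

```text
above 92.0 [629.4 184.8 130.4] F [ 0.2  0.5 -0.7] gap 54.8
contact 93.8 [629.3 184.6 119. ] F [-0.3  0.   5.3] gap 54.4
57.5 94.1 [628.7 184.6 117.5] F [ 1.9 -0.1  1.5] gap 57.6
60 94.4 [628.  184.5 117.1] F [-0.1  0.4  0.5] gap 60.2
64 94.7 [628.4 184.5 117.5] F [-0.4 -0.6 -0. ] gap 63.5
[[101.8 272.3]
 [374.3 299.5]
 [117.2 144.7]
 [388.6 171.4]
 [388.  242. ]
 [121.9 168. ]
 [111.2 257.2]]
[[266.9 386.2]
 [381.7 244.7]
 [176.7 350.7]
 [296.5 215.1]
 [341.1 256.6]
 [192.4 371.4]
 [255.7 396.5]]
```

View pics/s14.png

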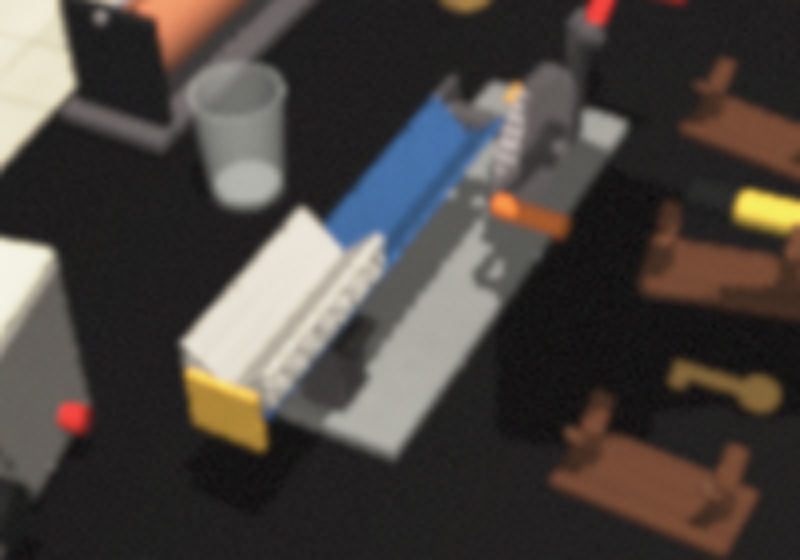

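View pics/t14.png

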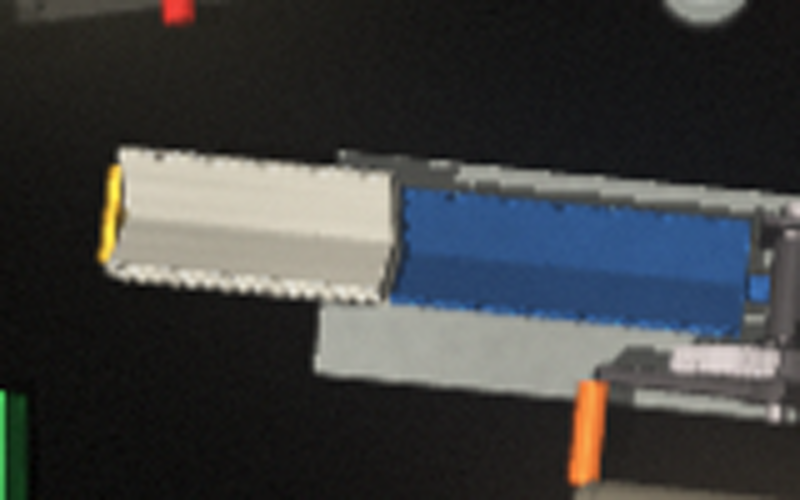

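```bash
python3 - <<'E'
from h import *
o=list(down(YAW));
manip.set_gripper(0,f_grip=20)
manip.move_ptp([500,0,260],o)
manip.move_ptp(list(rig(146,0,240)),o)
manip.move_l(list(rig(146,0,120)),rate=200);manip.move_l(list(rig(146,0,98)),rate=50);manip.hold(.15)
f0=np.array(manip.sense()['contact_force']);st()
x=146
while x<176:
    x+=1;manip.move_l(list(rig(x,0,98)),rate=25)
    f=(np.array(manip.sense()['contact_force'])-f0);fx=f@EX
    if abs(fx)>1.5: print(x,np.round(f,1))
    if fx<-12 or abs(f[2])>15: break
st('end')
manip.move_l(list(rig(x-12,0,98)),rate=60);manip.move_l(list(rig(x-12,0,240)),rate=200)
manip.move_ptp([430,0,280],o)
S=cam('side');cv2.imwrite('pics/s15.png',cv2.resize(S['color'][180:320,150:350],None,fx=4,fy=4,interpolation=cv2.INTER_CUBIC))
manip.move_ptp([430,-200,280],o)
T=cam('top');cv2.imwrite('pics/t15.png',cv2.resize(T['color'][130:230,150:310],None,fx=5,fy=5,interpolation=cv2.INTER_CUBIC))
E
```

```text
101.8 [619.7  95.   98.3] F [ 0.1  0.  -0.5] gap 0.0
165 [-0.3 -3.1  0.6]
166 [-0.9 -6.4  1.3]
167 [ 0.4 -7.8  1.6]
168 [ -0.6 -10.9   2. ]
169 [  0.  -14.    1.9]
end 107.6 [621.3 113.9  98.1] F [  0.2 -14.    1.4] gap -0.2
```

View pics/s15.png

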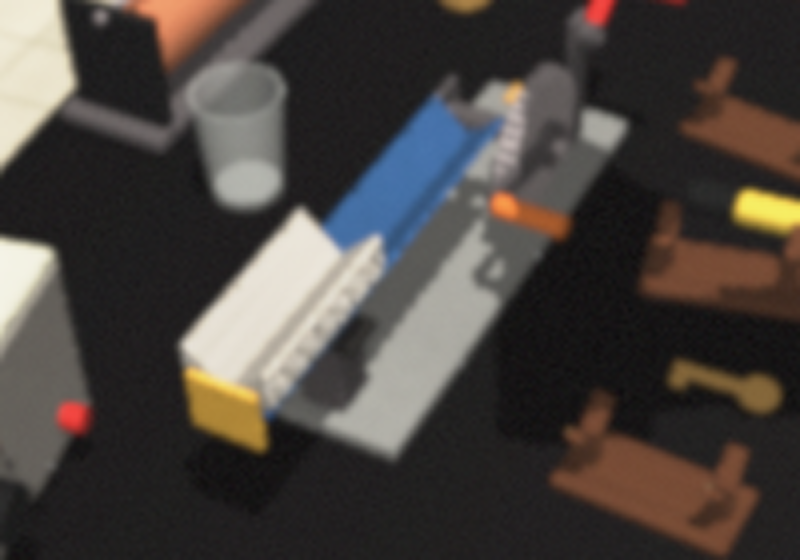

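View pics/t15.png

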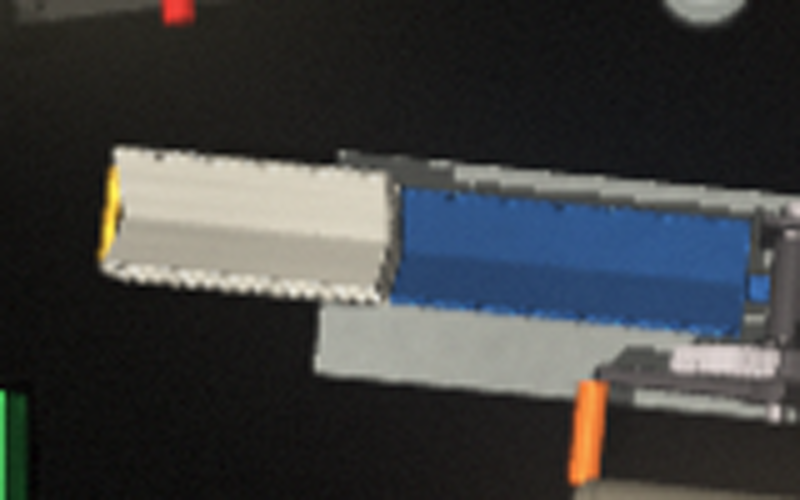

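Stack is hard against the stop (14 N with no further travel). Now I lay the pawl back.

```bash
python3 - <<'E'
from h import *
o=list(down(YAW+np.pi))
def pp(p,dz=0): return list(rig(-85+45*np.cos(p+.35),72,105+45*np.sin(p+.35)-14+dz))
manip.move_ptp([430,-150,300],o)
manip.set_gripper(50)
manip.move_l(pp(2.2,110),rate=200)
manip.move_l(pp(2.2),rate=100)
manip.set_gripper(0,f_grip=25);st('grip')
for p in np.arange(2.1,.1,-.15):
    manip.move_l(pp(p),rate=60)
    s=manip.sense();F=s['contact_force']
    print(round(p,2),np.round(F,1),round(s['finger_gap'],1))
    if np.linalg.norm(F)>25: print('stop');break
manip.set_gripper(40);manip.hold(.4)
q=manip.sense()['tool_pos'];manip.move_l([q[0],q[1],250],rate=150)
manip.move_ptp([330,-250,300],o);manip.hold(.3);st()
np.set_printoptions(suppress=True,precision=1)
for n in('top','side'):
    c=cam(n);cv2.imwrite(f'pics/{n}16.png',c['color'])
    print([proj(c,[rig(-85+45*np.cos(a+.35),90,105+45*np.sin(a+.35))]).ravel() for a in(0,.1,.2,.4)])
    if n=='side':cv2.imwrite('pics/s16.png',cv2.resize(c['color'][160:260,230:350],None,fx=6,fy=6,interpolation=cv2.INTER_CUBIC))
    else:
        m=cv2.inRange(cv2.cvtColor(c['color'],cv2.COLOR_BGR2HSV),(8,50,110),(25,200,255));m[:,:70]=0;m[:,160:]=0;m[:205]=0;m[280:]=0
        for b in blobs(c,m>0,110,100):print('block',b[:5])
E
```

```text
grip 116.1 [ 521.2 -166.5  117. ] F [-1.2 -4.3  2.2] gap 10.9
2.1 [-1.9 -5.7  2.3] 10.8
1.95 [-2.7 -5.7  5.4] 11.0
1.8 [-3.1 -7.5  5.1] 11.0
1.65 [-5.1 -8.4  9.8] 10.7
1.5 [-4.  -5.7 10.3] 11.0
1.35 [-3.8 -4.4  9.7] 10.9
1.2 [-2.2 -1.4  7.5] 11.1
1.05 [-1.4 -1.6  6.8] 10.8
0.9 [-1.   0.   5.4] 10.9
0.75 [ 2.2 -0.1  2.2] 10.9
0.6 [ 3.6 -1.9  0.7] 10.9
0.45 [ 3.5 -3.4  0.6] 10.9
0.3 [ 3.4 -4.   0.9] 10.6
0.15 [ 3.1 -3.6 -0.7] 11.1
 122.9 [ 330.6 -249.7  299.6] F [ 0.2  0.1 -0.8] gap 40.3
[array([323.9, 228.6]), array([324.9, 228.6]), array([326. , 228.7]), array([328.8, 228.9])]
block (511.15399169921875, 383.3893737792969, 70.26464080810547, 52.727813720703125, -85.39930820465088)
[array([309.3, 198. ]), array([309.6, 196.4]), array([310. , 194.7]), array([310.9, 191.4])]
```

View pics/s16.png

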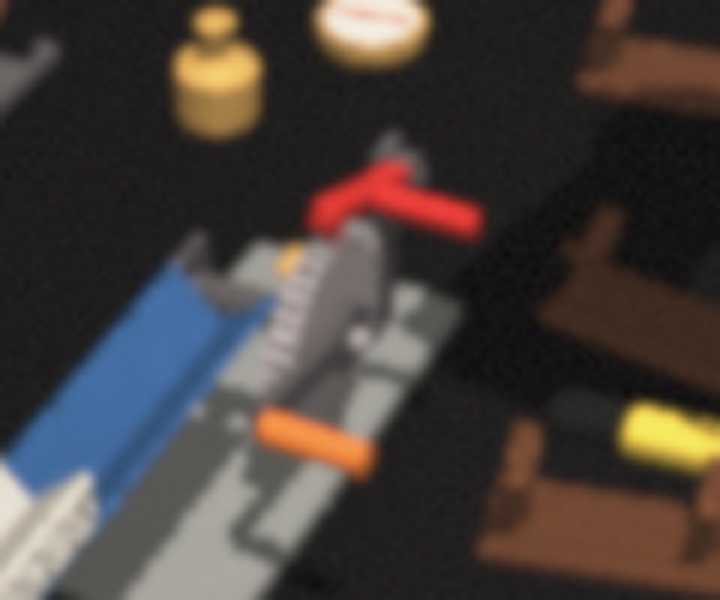

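View pics/top16.png

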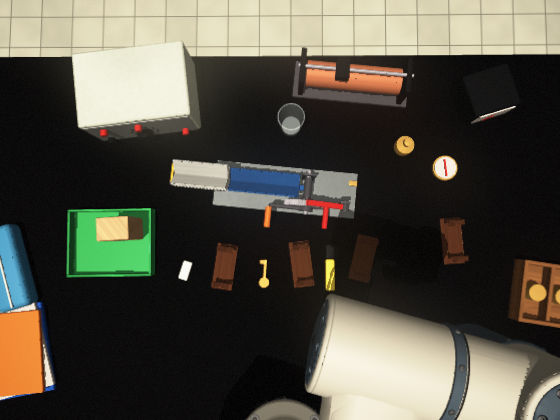

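View pics/side16.png

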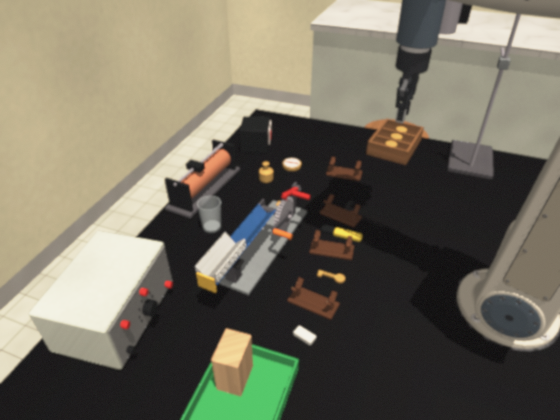

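```bash
python3 - <<'E'
from h import *
c=cam('side')
hsv=cv2.cvtColor(c['color'],cv2.COLOR_BGR2HSV)
m=cv2.inRange(hsv,(6,150,100),(16,255,255));m[:,:265]=0;m[:,300:]=0;m[:220]=0;m[250:]=0
y,x=np.where(m>0);print(x.mean(),y.mean())
for b in(0,.04,.08): print(b,proj(c,[rig(85*np.cos(b+.175),75,75+85*np.sin(b+.175))]).ravel())
E
```

```text
282.1121495327103 233.22429906542055
0 [282.55173091 234.6125782 ]
0.04 [282.67605398 233.4290459 ]
0.08 [282.82462476 232.21800311]
```

```bash
python3 - <<'E'
from h import *
print(manip.finish_job());st()
E
```

```text
the job is handed in; nothing more can be done
None
the job is handed in; nothing more can be done
```

The ramp experiment is packed away and I handed the job in at about 123 s, inside the 210 s limit. The hand-in gives no verdict, so what follows rests on my own checks.

- **Block:** It is upright in the tray, about 32 mm and 37 mm off the tray's centre and inside the limits. It was no longer where I set it down when I measured it afterwards, probably the announced knock. I left it there.
- **Ramp:** I threw the pawl right back and turned the crank until the upward force on the tool rose to about 17 N against the hard stop. A last side view of the crank pin reads about 0.04 rad taken directly. It reads about 0 once I correct for a 1.5–2 px offset I also saw at the start.
- **Angles:** All four are nested V into V in one stack.
    - The first one rolled by roughly 20° when I gripped it, and it squared itself as I eased it into the groove.
    - I picked the rest up after checking that the fingers were centred.
    - I then pushed the stack towards the stop until it met 14 N with no further travel. The pictures show it flush, but the lower angles' ends at the stop are hidden.
- **Pawl:** It is back down in the teeth, with its pin within about 1 px of where it was at the start.
- **Bystanders:** They look unmoved in the final pictures.

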